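# Vent the filtration manifold, find its loose bolt and hold its cap open

### The job

Vent the filtration manifold: twist the black knob clockwise to its stop, then let go so that it springs back. Then tap down on the shut caps of the three bolts until you find the bolt that is loose (it sinks 5 mm under the tap and stays down, the tight ones do not give), lift that bolt's orange cap by its tongue to about 45 degrees or more, and finish while still holding it open, leaving its bolt down. Keep the other two caps shut and do not disturb the flask, the bottle and the box.

Things in the scene. Friction and masses are not known exactly. Their poses are not given: they have to be found in the camera images.
- knob_grip (a point): grip point of the vent knob: a black bar-shaped knob on a white 110 x 110 mm box, 55 mm high, with a blue ring. The bar is 44 mm long (its own x axis), 14 mm thick (its own y axis) and 32 mm tall; this point is on the knob's upright axis, 10 mm below the top of the bar, 88 mm above the bench. Below the bar is a round skirt, 46 mm wide, its top 20 mm under this point
- vent_knob (a joint): turn of the vent knob in rad: 0 at rest, grows clockwise seen from above, stop at 1.2. A spring (about 0.02 N m at rest, 0.1 N m at the stop) turns it back to 0 when let go
- manifold: aluminium filtration manifold fixed on the bench, block 120 x 320 x 50 mm high, origin at the centre of its underside, long side along its y axis; three capped bolts stand on it 95 mm apart along y
- bolt_1 (a joint): how far bolt 1 has sunk, m, 0 at the start. All three bolts look alike (brass hexagon, 38 mm, upright on the manifold; the numbers do not run from left to right, and one of the three is loose). Tapped downward on the middle of its shut cap, a tight bolt does not give under 8 N; the loose one gives under about 2 N, sinks 5 mm with its cap and stays down there (it takes about 10 N to pull it up again)
- cap_1 (a joint): opening angle of the orange cap on bolt 1, rad: 0 shut (level), hinge stop at 1.5. Hinged on the +x (far) side of the manifold frame, opens upward; weight and a weak spring close it again if let go (under 1 N at the tongue). No cap is locked; the cap moves down with its bolt
- cap_1_top (a point): middle of the flat top of cap 1 (round, 50 mm across, 8 mm thick); the place to tap, about 88 mm above the bench when shut
- cap_1_tab (a point): grip point on the tongue of cap 1: orange tongue sticking out from the cap towards the robot side (-x of this point's frame), 14 mm wide (y), 10 mm thick, 45 mm of it free; this point is in the middle of its thickness, 27 mm out from the round cap's edge, 18 mm from the tongue's tip, 84 mm above the bench when shut. x is along the tongue, z is up when shut
- cap_1_hinge (a point): hinge axis of cap 1, along this point's own y axis, 82 mm from the tongue's grip point, at the same height when shut
- bolt_2 (a joint): how far bolt 2 has sunk, m, 0 at the start. All three bolts look alike (brass hexagon, 38 mm, upright on the manifold; the numbers do not run from left to right, and one of the three is loose). Tapped downward on the middle of its shut cap, a tight bolt does not give under 8 N; the loose one gives under about 2 N, sinks 5 mm with its cap and stays down there (it takes about 10 N to pull it up again)
- cap_2 (a joint): opening angle of the orange cap on bolt 2, rad: 0 shut (level), hinge stop at 1.5. Hinged on the +x (far) side of the manifold frame, opens upward; weight and a weak spring close it again if let go (under 1 N at the tongue). No cap is locked; the cap moves down with its bolt
- cap_2_top (a point): middle of the flat top of cap 2 (round, 50 mm across, 8 mm thick); the place to tap, about 88 mm above the bench when shut
- cap_2_tab (a point): grip point on the tongue of cap 2: orange tongue sticking out from the cap towards the robot side (-x of this point's frame), 14 mm wide (y), 10 mm thick, 45 mm of it free; this point is in the middle of its thickness, 27 mm out from the round cap's edge, 18 mm from the tongue's tip, 84 mm above the bench when shut. x is along the tongue, z is up when shut
- cap_2_hinge (a point): hinge axis of cap 2, along this point's own y axis, 82 mm from the tongue's grip point, at the same height when shut
- bolt_3 (a joint): how far bolt 3 has sunk, m, 0 at the start. All three bolts look alike (brass hexagon, 38 mm, upright on the manifold; the numbers do not run from left to right, and one of the three is loose). Tapped downward on the middle of its shut cap, a tight bolt does not give under 8 N; the loose one gives under about 2 N, sinks 5 mm with its cap and stays down there (it takes about 10 N to pull it up again)
- cap_3 (a joint): opening angle of the orange cap on bolt 3, rad: 0 shut (level), hinge stop at 1.5. Hinged on the +x (far) side of the manifold frame, opens upward; weight and a weak spring close it again if let go (under 1 N at the tongue). No cap is locked; the cap moves down with its bolt
- cap_3_top (a point): middle of the flat top of cap 3 (round, 50 mm across, 8 mm thick); the place to tap, about 88 mm above the bench when shut
- cap_3_tab (a point): grip point on the tongue of cap 3: orange tongue sticking out from the cap towards the robot side (-x of this point's frame), 14 mm wide (y), 10 mm thick, 45 mm of it free; this point is in the middle of its thickness, 27 mm out from the round cap's edge, 18 mm from the tongue's tip, 84 mm above the bench when shut. x is along the tongue, z is up when shut
- cap_3_hinge (a point): hinge axis of cap 3, along this point's own y axis, 82 mm from the tongue's grip point, at the same height when shut
- flask: green glass conical flask, 76 mm wide, 105 mm high, origin under its centre; bystander
- bottle: reagent bottle with blue cap, 68 mm wide, 150 mm high, origin under its centre; bystander
- tip_box: blue box with pink lid, 87 x 127 x 50 mm high, origin under its centre; bystander

How it is judged:
By the outcome, as a careful person would: the job done as asked, in the order asked, and still so for the second after the job is handed in, while the arm keeps its last pose, push and grip.
It also fails if it takes over 72 s, if anything falls off the work surface, if the arm or the gripper's body presses on something with over 40 N, if the wrist force passes 120 N, or if a joint passes its speed limit or range.

### The arm

A 6-joint arm with a two-finger parallel gripper is mounted at the origin on the work surface. World frame = base frame: x ahead of the robot, y to its left, z up, the work surface at z = 0. Lengths are in mm, angles in rad, forces in N, time in s.
With the tool pointing down it reaches from about 350 to 875 mm from the base axis. Payload 4.2 kg.
Tool frame: the origin (TCP) lies midway between the tips of the shut fingers; the grasp point (between the pads) lies 19 mm behind it; y points along the fingers, x is the direction in which the jaws open and shut, and the axes are right-handed (so a half turn about y gives the same grasp; the last joint's range is limited). The gripper opens to 85 mm and grips with 20 to 120 N. Pads are 22 mm wide; open, the fingers measure 114 mm over their backs; the gripper's body (76 mm by 85 mm) begins 54 mm behind the grasp point. The pads swing forward as they close: fully open they stand 13 mm farther back than shut.
Start: joints at [-0.917, 0.385, 0.008, 0, -1.194, -0.259], TCP at [240.403, -576.893, 231.312] pointing down, gripper open.
Joint ranges: [-3.14, 3.14], [-1.21, 2.06], [-1.07, 1.41], [-3.16, 2.05], [-2.99, -0.16], [-3.1, 3.1]. Speed limits (rad/s): [2.79, 2.79, 3.14, 3.14, 3.14, 3.14].

### API

Orientations are given as a unit quaternion [x, y, z, w].
In Python, from bench import read_state, get_image, job_done gives the robot as it stands.
- The arm moves only by the tool play_rows, never from a script. Its argument "series" is a list of rows, each a list of 7 numbers: the shift along the tool's x, y, z in m, then the turn, a rotation vector about the tool's x, y, z in rad, then the finger opening in m, from 0 to 0.0854. In form: [[x, y, z, wx, wy, wz, claw], ...]. A call has 1 to 10 rows; each row shifts and turns the pose as measured when the row begins, along the tool's axes as they then stand; what a row does not reach is not made up. A row lasts 1/10 s, in which the tool goes at most 50 mm and 8.59 degrees, less where a joint would pass 70% of its speed; a pose out of reach is approached as far as the arm can. A call with a gripper value outside its range is refused whole. The fingers move at their own pace and stop on an object; the grip force is fixed at half the most. Time passes only in rows, so rows that do not move let the fingers close. It gives the time, the measured TCP pose, the force and the opening at its end, in the units of the state.
- read_state(): the state, without advancing time (a new reading comes with each control period).
- get_image(name): name is "side" or "top" or "wrist"; returns a dict with "color" (420x560x3 uint8, red, green, blue), "intrinsics" (3x3 intrinsics, pixels), "origin" and "orientation" of the camera in the world. Camera axes: x right, y down, z forward; pixel columns grow to the right and rows downward; lengths in mm; the calibration is good to about 2 mm. A picture is of the moment at which its call begins. There is no depth.
- job_done(): hands the job in, once; it reports no verdict.
The state is a dict: "clock": time; "joints": joint angles; "joint_vel": joint speeds; "joint_efforts": joint torques, N m; "position": TCP position; "ee_rot": TCP orientation; "contact_force": force on the tool from outside, world axes, zero at the start; "wrist_torque": the same for the moment, N m; "gripper_width": finger opening in mm.
Only numpy, scipy, OpenCV 4.12 (cv2) and the standard library are available. Lean on these libraries where they do the work, as an engineer would, in place of code of your own. Each camera call takes 0.05 s, during which the arm holds its last target. There are 200 camera calls.

## Working session

There is one attempt and no reset: what is moved stays moved. The work goes in short steps, Python scripts to look and compute and a tool call to move; the robot and the scene stay as the last step left them, time stands still between calls to the robot, and variables do not carry over. Pictures are saved under pics/ and viewed, about 8 in all and at most 12, crops included, and the job is handed in when it is done.

Besides the shell and the picture viewer there is one more tool, called in YAML: its name, and indented under it one key for each argument. play_rows: Moves the arm, as the interface text tells. Its arguments: {"type":"object","properties":{"series":{"type":"array","items":{"type":"array","items":{"type":"number"}}}},"required":["series"]}

```bash
mkdir -p pics; ls
python3 - <<'E'
from bench import *
import cv2
s=read_state(); print(s)
for n in ("top","side"):
    g=get_image(n); cv2.imwrite(f"pics/{n}0.png",g["color"][:,:,::-1]); print(n,g["intrinsics"],g["origin"],g["orientation"])
E
```

```text
pics
{'clock': 0.0, 'joints': array([-9.17393131e-01,  3.85544708e-01,  6.63116162e-03, -5.26484838e-04,
       -1.19399636e+00, -2.58599811e-01]), 'joint_vel': array([-0.00081646,  0.00100791, -0.00141329, -0.0003783 ,  0.00047484,
        0.00150326]), 'joint_efforts': array([-3.13798428e-04, -3.92288804e+01,  1.88395053e+01,  4.18612406e+00,
       -4.66976737e-03,  1.12224930e-05]), 'position': array([ 240.19075817, -576.36939183,  230.22674516]), 'ee_rot': array([ 0.39163444,  0.5887178 , -0.58790694, -0.39293669]), 'contact_force': array([-1.05238534, -0.50345529, -0.35496151]), 'wrist_torque': array([-0.00861292,  0.02439225, -0.01449978]), 'gripper_width': 85.69513543892333}
top [[416.14291396   0.         281.90258149]
 [  0.         416.14291396 208.03538374]
 [  0.           0.           1.        ]] [ 449.67312198   76.12823137 1151.08978873] [ 0.70871299 -0.70433411  0.03531783 -0.01979949]
side [[538.93707834   0.         283.30494008]
 [  0.         538.93707834 214.28311526]
 [  0.           0.           1.        ]] [-58.80410385 968.58529345 882.51664264] [-0.26320876  0.85671909 -0.42368689  0.13131252]
```

View pics/top0.png

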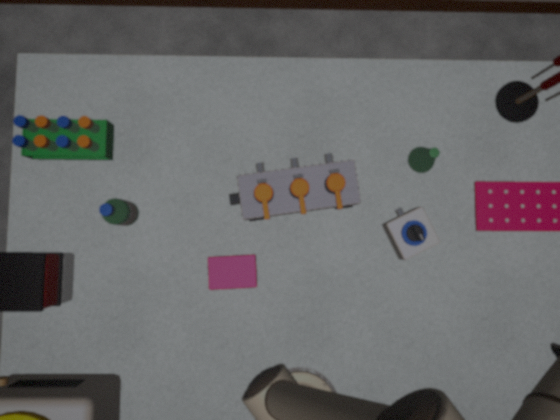

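View pics/side0.png

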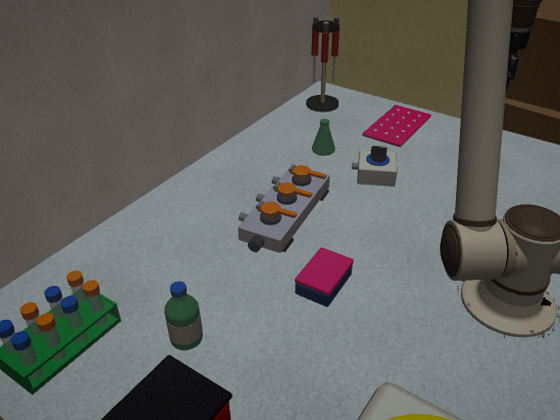

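The top view shows three caps at (263,192), (300,188) and (336,183), tongues pointing toward the robot, and the knob at (413,233). The flask is at (422,158), the box at (232,272) and the bottle at (118,211). The side view agrees with this layout.

```bash
cat > h.py <<'E'
import numpy as np, cv2
from bench import *
from scipy.spatial.transform import Rotation as R
def ray(g,uv):
    d=np.linalg.inv(g["intrinsics"])@np.array([uv[0],uv[1],1.0])
    return np.array(g["origin"]),R.from_quat(g["orientation"]).apply(d)
def onplane(g,uv,z):
    o,d=ray(g,uv); return o+d*(z-o[2])/d[2]
def blobs(mask,amin=15):
    n,l,s,c=cv2.connectedComponentsWithStats(mask.astype(np.uint8))
    return [(c[i],s[i,4],l==i) for i in range(1,n) if s[i,4]>=amin]
def hsv(g): return cv2.cvtColor(g["color"],cv2.COLOR_RGB2HSV)
def state():
    s=read_state(); r=R.from_quat(s["ee_rot"])
    print("t",round(s["clock"],2),"pos",np.round(s["position"],1),"F",np.round(s["contact_force"],1),"w",round(s["gripper_width"],1))
    print("tool axes (cols)\n",np.round(r.as_matrix(),3)); print("j",np.round(s["joints"],3)); return s,r
E
python3 - <<'E'
from h import *
s,r=state()
g=get_image("top"); H=hsv(g)
m=(H[...,0]>8)&(H[...,0]<22)&(H[...,1]>140)&(H[...,2]>90)
for c,a,l in blobs(m,60):
    if not 220<c[0]<380: continue
    d=cv2.distanceTransform(l.astype(np.uint8),cv2.DIST_L2,5); 
    ys,xs=np.where(d>d.max()*0.7); cc=(xs.mean(),ys.mean())
    ys,xs=np.where(l); P=np.array([onplane(g,(x,y),86)[:2] for x,y in zip(xs,ys)])
    C=onplane(g,cc,88); far=P[np.argsort(np.linalg.norm(P-C[:2],axis=1))[-12:]].mean(0)
    print("cap",cc,a,C,"tip",far, "ang",np.degrees(np.arctan2(*(C[:2]-far)[::-1])),np.linalg.norm(C[:2]-far))
b=(H[...,0]>100)&(H[...,0]<125)&(H[...,1]>150)
for c,a,l in blobs(b,30):
    if 380<c[0]<440:
        ys,xs=np.where(l); (cx,cy),ra=cv2.minEnclosingCircle(np.column_stack([xs,ys]).astype(np.float32))
        print("ring",c,a,(cx,cy),ra,onplane(g,(cx,cy),56))
cv2.imwrite("pics/c1.png",cv2.resize(g["color"][140:270,230:450,::-1],None,fx=3.5,fy=3.5,interpolation=cv2.INTER_CUBIC))
E
```

```text
t 0.1 pos [ 240.2 -576.4  230.3] F [0.3 0.5 0.9] w 85.4
tool axes (cols)
 [[-0.384 -0.001 -0.923]
 [ 0.923  0.002 -0.384]
 [ 0.002 -1.     0.   ]]
j [-0.917  0.386  0.007 -0.    -1.194 -0.259]
cap (np.float64(335.0625), np.float64(182.3125)) 317 [600.42430232 -83.98092768  88.        ] tip [538.62996104 -94.81691542] ang 9.946016815919371 62.73722376375847
cap (np.float64(299.1666666666667), np.float64(187.73333333333332)) 310 [585.56961225   8.80845659  88.        ] tip [527.00289085  -1.3032797 ] ang 9.795731720154295 59.433223589785435
cap (np.float64(263.1034482758621), np.float64(192.58620689655172)) 307 [572.26584809 101.49450282  88.        ] tip [512.8665968   92.53196637] ang 8.580425971551316 60.07160820903861
ring [410.05825243 231.91262136] 103 (413.5, 232.5) 10.977349281311035 [ 472.83333675 -296.41480562   56.        ]
```

View pics/c1.png

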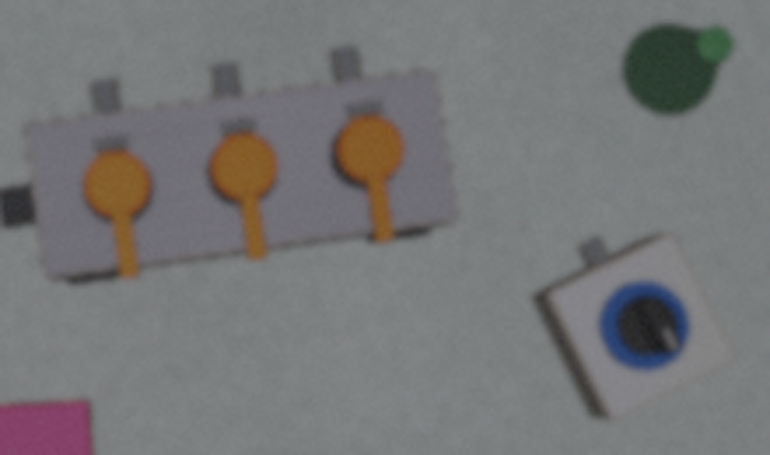

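play_rows:
  series:
    - [0.019, 0, -0.036, 0, 0, 0, 0.085]
    - [0.019, 0, -0.036, 0, 0, 0, 0.085]
    - [0.019, 0, -0.036, 0, 0, 0, 0.085]
    - [0.019, 0, -0.036, 0, 0, 0, 0.085]
    - [0.019, 0, -0.036, 0, 0, 0, 0.085]
    - [0.019, 0, -0.036, 0, 0, 0, 0.085]
    - [0.019, 0, -0.036, 0, 0, 0, 0.085]
    - [0.019, 0, -0.036, 0, 0, 0, 0.085]
    - [0.017, 0, -0.034, 0, 0, 0, 0.085]
    - [0, 0, 0, 0, 0, 0, 0.085]

```text
clock: 1.15
position: [479.5, -286.6, 226.4]
ee_rot: [0.391, 0.588, -0.587, -0.397]
contact_force: [-0.0, -0.6, 0.7]
gripper_width: 84.9
```

Run:
```python
from h import *
s,r=state()
g=get_image("wrist"); cv2.imwrite("pics/w1.png",g["color"][:,:,::-1]); print(g["origin"],R.from_quat(g["orientation"]).as_matrix().round(3))
np.save("g.npy",g,allow_pickle=True)
```

```text
t 1.15 pos [ 479.5 -286.6  226.4] F [-0.  -0.6  0.7] w 84.9
tool axes (cols)
 [[-0.379 -0.005 -0.925]
 [ 0.925  0.006 -0.38 ]
 [ 0.008 -1.     0.003]]
j [-0.251  0.28  -0.158 -0.005 -1.14  -0.928]
[ 410.97749878 -315.29000832  368.12533098] [[-0.38   0.885  0.268]
 [ 0.925  0.361  0.117]
 [ 0.007  0.293 -0.956]]
```

View pics/w1.png

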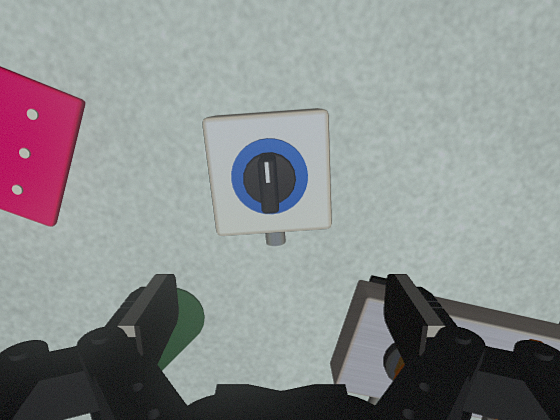

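The wrist view shows the knob bar running from (267,152) to (269,213), along the image columns and so nearly square to the jaws. The ring's centre is at (269,176). The flask is near the left finger at (185,320) and the manifold is at the lower right.

Run:
```python
from h import *
g=np.load("g.npy",allow_pickle=True).item(); H=hsv(g)
s,r=state(); 
b=(H[...,0]>100)&(H[...,0]<125)&(H[...,1]>130); b[260:]=0
c,a,l=max(blobs(b),key=lambda t:t[1])
ys,xs=np.where(l); P=np.array([onplane(g,p,56)[:2] for p in zip(xs,ys)])
(cx,cy),ra=cv2.minEnclosingCircle(P.astype(np.float32)); print("ring",cx,cy,ra)
w=(H[...,2]>170)&(H[...,1]<40)
for c,a,l in blobs(w,10):
    if abs(c[0]-268)<15 and 150<c[1]<190:
        ys,xs=np.where(l);P=np.array([onplane(g,p,98)[:2] for p in zip(xs,ys)])
        vx,vy,x0,y0=cv2.fitLine(P.astype(np.float32),cv2.DIST_L2,0,.01,.01).ravel()
        print("mark",a,P.mean(0),"dir",np.degrees(np.arctan2(vy,vx)))
g3=cv2.cvtColor(g["color"],cv2.COLOR_RGB2GRAY)
for y in range(152,216,4): print(y,g3[y,246:292:2])
for t in((267,152),(269,213),(260,212),(277,212)): print(t,onplane(g,t,98)[:2].round(1))
print("toolx",np.degrees(np.arctan2(r.as_matrix()[1,0],r.as_matrix()[0,0])))
```

```text
t 1.2 pos [ 478.3 -287.6  226.3] F [-0.3 -0.  -0.6] w 84.8
tool axes (cols)
 [[-0.378 -0.006 -0.926]
 [ 0.926  0.006 -0.378]
 [ 0.008 -1.     0.003]]
j [-0.253  0.279 -0.159 -0.005 -1.14  -0.927]
ring 472.81793212890625 -298.5850524902344 33.81754684448242
mark 8894 [ 459.44496514 -301.9824101 ] dir -70.639404
mark 67 [ 461.87115901 -304.02384375] dir 25.57521
152 [103 101  99 101  99 103  98 100  99  90  83  69  60  61  93  98 101 100
 100 102 101 103  98]
156 [ 99  99 100  99  80  50  58  56  51  54  53  51  53  52  46  72  66  59
  44  93 100 101 101]
160 [102  99  73  64  71  72  59  56  58  51  46  55  55  55  52  70  70  72
  72  65  57  64 101]
164 [ 85  58  70  73  70  70  50  57  63 110 190 140  65  65  56  62  68  69
  71  71  68  70  48]
168 [ 59  68  71  68  68  67  54  56  57  68 189 168  63  68  55  50  64  66
  68  67  70  68  68]
172 [ 68  67  65  72  70  66  53  58  60  44 188 196  58  71  54  48  69  65
  68  67  64  67  67]
176 [ 69  69  65  68  69  69  58  56  62  51 184 197  68  64  52  51  63  70
  66  67  64  70  66]
180 [ 65  65  64  66  69  66  72  53  60  54 184 194  76  67  57  50  61  68
  65  69  66  65  58]
184 [65 66 66 63 63 66 68 55 55 63 59 64 64 69 56 50 63 62 60 62 58 60 67]
188 [57 62 62 62 61 64 64 56 56 61 63 63 64 64 57 52 64 63 67 61 65 58 65]
192 [82 60 68 64 68 68 65 55 57 63 63 64 60 59 63 49 54 63 64 65 62 61 52]
196 [95 96 79 60 62 63 63 58 53 62 64 65 60 57 64 54 52 63 59 60 61 60 94]
200 [92 94 94 96 91 66 62 59 57 63 64 65 65 61 64 57 49 62 56 91 93 93 91]
204 [90 99 93 93 96 98 97 98 55 58 66 62 65 65 60 57 42 96 93 93 89 94 94]
208 [186 185 106  92  93  95  90  95  55  60  65  60  62  59  62  58  52  93
  93  93  88  91 153]
212 [182 183 185 183 189 186 128 103  84  52  55  54  49  53  50  64  95 116
 166 191 185 181 184]
(267, 152) [ 447.4 -309.5]
(269, 213) [ 491.5 -290.2]
(260, 212) [ 493.5 -297.2]
(277, 212) [ 488.4 -284.7]
toolx 112.23254876254659
```

play_rows:
  series:
    - [-0.008, 0.03, 0.011, 0, -0.04, 0, 0.085]
    - [0, 0.04, 0, 0, 0, 0, 0.085]
    - [0, 0.04, 0, 0, 0, 0, 0.085]
    - [0, 0.025, 0, 0, 0, 0, 0.085]
    - [0, 0, 0, 0, 0, 0, 0.085]

```text
clock: 1.7
position: [468.6, -302.1, 88.8]
ee_rot: [0.381, 0.595, -0.594, -0.385]
contact_force: [-0.1, 0.9, 0.6]
gripper_width: 84.9
```

Run:
```python
from h import *
s,r=state(); m=r.as_matrix(); print("jaw",np.degrees(np.arctan2(m[1,0],m[0,0])))
print("need tool",(m.T@(np.array([471,-299,72])-s["position"])).round(1))
```

```text
t 1.7 pos [ 468.6 -302.1   88.8] F [-0.1  0.9  0.6] w 84.9
tool axes (cols)
 [[-0.414 -0.003 -0.91 ]
 [ 0.91   0.004 -0.414]
 [ 0.005 -1.     0.001]]
j [-0.284  0.418 -0.339 -0.004 -0.818 -0.857]
jaw 114.43845039082154
need tool [ 1.7 16.8 -3.5]
```

play_rows:
  series:
    - [0.002, 0.017, -0.003, 0, 0, 0, 0.085]
    - [0, 0, 0, 0, 0, 0, 0.05]
    - [0, 0, 0, 0, 0, 0, 0.0]
    - [0, 0, 0, 0, 0, 0, 0.0]
    - [0, 0, 0, 0, 0, 0, 0.0]
    - [0, 0, 0, 0, 0, 0, 0.0]

```text
clock: 2.3
position: [470.8, -300.5, 78.2]
ee_rot: [0.384, 0.595, -0.592, -0.384]
contact_force: [0.4, 17.2, 14.9]
gripper_width: 12.8
```

Run:
```python
from h import *
s,r=state(); print(s["wrist_torque"])
```

```text
t 2.3 pos [ 470.8 -300.5   78.2] F [ 0.4 17.2 14.9] w 12.8
tool axes (cols)
 [[-0.41   0.002 -0.912]
 [ 0.912  0.005 -0.41 ]
 [ 0.003 -1.    -0.004]]
j [-0.281  0.432 -0.349 -0.007 -0.79  -0.863]
[ 4.43754153 -0.32860659  0.02002148]
```

Run:
```python
from h import *
g=get_image("wrist"); cv2.imwrite("pics/w2.png",cv2.resize(g["color"][150:420,140:420,::-1],None,fx=2,fy=2))
```

```text
(no output)
```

View pics/w2.png

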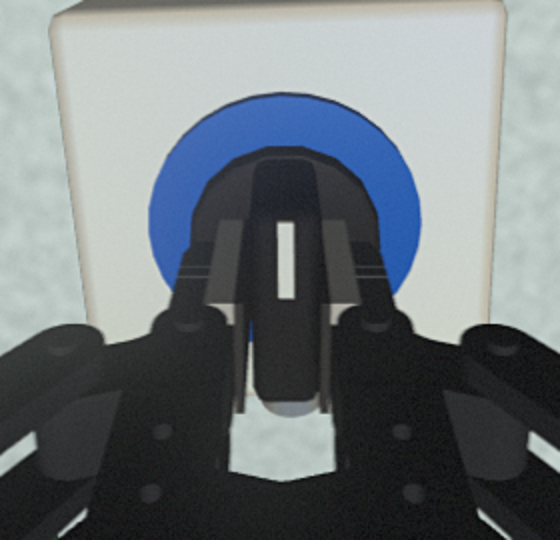

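play_rows:
  series:
    - [0.002, 0, 0, 0, 0, 0, 0]
    - [0, 0, 0, 0, 0, 0, 0]

```text
clock: 2.55
position: [470.7, -300.0, 78.4]
ee_rot: [0.385, 0.595, -0.593, -0.382]
contact_force: [0.8, 0.2, -2.1]
gripper_width: 12.9
```

play_rows:
  series:
    - [0, 0, 0, 0, 0.14, 0, 0]
    - [0, 0, 0, 0, 0.14, 0, 0]
    - [0, 0, 0, 0, 0.14, 0, 0]
    - [0, 0, 0, 0, 0.14, 0, 0]

```text
clock: 2.95
position: [470.6, -299.1, 78.4]
ee_rot: [0.538, 0.461, -0.458, -0.537]
contact_force: [1.7, -0.1, -2.5]
gripper_width: 12.4
```

Run:
```python
from h import *
s,r=state(); m=r.as_matrix(); print(s["wrist_torque"],"jaw",np.degrees(np.arctan2(m[1,0],m[0,0])))
```

```text
t 2.95 pos [ 470.6 -299.1   78.4] F [ 1.7 -0.1 -2.5] w 12.4
tool axes (cols)
 [[ 0.156  0.005 -0.988]
 [ 0.988  0.002  0.156]
 [ 0.003 -1.    -0.005]]
j [-0.278  0.429 -0.355 -0.005 -0.783 -1.446]
[ 0.12313624 -0.12777794  0.0462397 ] jaw 81.04521627712971
```

play_rows:
  series:
    - [0, 0, 0, 0, 0.14, 0, 0]
    - [0, 0, 0, 0, 0.14, 0, 0]
    - [0, 0, 0, 0, 0.14, 0, 0]
    - [0, 0, 0, 0, 0.14, 0, 0]
    - [0, 0, 0, 0, 0.1, 0, 0]
    - [0, 0, 0, 0, 0.08, 0, 0]

```text
clock: 3.55
position: [471.3, -298.5, 78.7]
ee_rot: [0.669, 0.231, -0.229, -0.668]
contact_force: [0.9, 1.1, -2.5]
gripper_width: 12.9
```

Run:
```python
from h import *
s,r=state(); m=r.as_matrix(); print(s["wrist_torque"],"jaw",np.degrees(np.arctan2(m[1,0],m[0,0])))
```

```text
t 3.55 pos [ 471.3 -298.5   78.7] F [ 0.9  1.1 -2.5] w 12.9
tool axes (cols)
 [[ 0.788  0.004 -0.615]
 [ 0.615 -0.     0.788]
 [ 0.003 -1.    -0.003]]
j [-2.750e-01  4.290e-01 -3.550e-01 -1.000e-03 -7.820e-01 -2.204e+00]
[0.54306372 0.43946871 3.30517515] jaw 37.95857372198
```

The 3.3 N m about z after a 1.33 rad turn shows the knob is at its stop. Next I let go and rise.

play_rows:
  series:
    - [0, 0, 0, 0, 0, 0, 0]
    - [0, 0, 0, 0, 0, 0, 0.085]
    - [0, 0, 0, 0, 0, 0, 0.085]
    - [0, 0, 0, 0, 0, 0, 0.085]
    - [0, 0, 0, 0, 0, 0, 0.085]
    - [0, 0, 0, 0, 0, 0, 0.085]
    - [0, -0.03, 0, 0, 0, 0, 0.085]
    - [0, -0.04, 0, 0, 0, 0, 0.085]
    - [0, -0.04, 0, 0, 0, 0, 0.085]
    - [0, -0.02, 0, 0, 0, 0, 0.085]

```text
clock: 4.55
position: [468.9, -298.2, 211.0]
ee_rot: [-0.668, -0.229, 0.229, 0.67]
contact_force: [0.1, -0.4, 0.1]
gripper_width: 84.8
```

Run:
```python
from h import *
s,r=state()
g=get_image("wrist"); cv2.imwrite("pics/w3.png",g["color"][:,:,::-1])
H=hsv(g)
b=(H[...,0]>100)&(H[...,0]<125)&(H[...,1]>130); b[300:]=0
c,a,l=max(blobs(b),key=lambda t:t[1]); print(c,a)
w=(H[...,2]>140)&(H[...,1]<60)
for cc,a,l in blobs(w,10):
    if a<400 and np.hypot(*(cc-c))<30:
        ys,xs=np.where(l);P=np.array([onplane(g,p,98)[:2] for p in zip(xs,ys)])
        vx,vy,x0,y0=cv2.fitLine(P.astype(np.float32),cv2.DIST_L2,0,.01,.01).ravel()
        print("mark",cc,a,P.mean(0),"dir",np.degrees(np.arctan2(vy,vx)))
```

```text
t 4.55 pos [ 468.9 -298.2  211. ] F [ 0.1 -0.4  0.1] w 84.8
tool axes (cols)
 [[ 0.791 -0.001 -0.612]
 [ 0.612  0.003  0.791]
 [ 0.001 -1.     0.003]]
j [-0.276  0.284 -0.193 -0.003 -1.096 -2.205]
[282.07068063 192.22164049] 2292
mark [266.8   208.225] 80 [ 461.65698669 -304.19901591] dir 26.532274
```

View pics/w3.png

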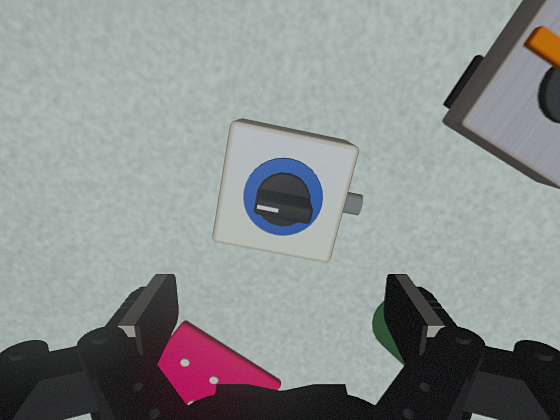

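The knob sprang back: its mark now points at 26.5°, against 25.6° at rest. Now to the right-hand cap with the fingers shut.

play_rows:
  series:
    - [0.034, 0, 0.0125, 0, 0, 0, 0]
    - [0.034, 0, 0.0125, 0, 0, 0, 0]
    - [0.034, 0, 0.0125, 0, 0, 0, 0]
    - [0.034, 0, 0.0125, 0, 0, 0, 0]
    - [0.034, 0, 0.0125, 0, 0, 0, 0]
    - [0.034, 0, 0.0125, 0, 0, 0, 0]
    - [0.028, 0, 0.0125, 0, 0, 0, 0]
    - [0, 0, 0, 0, -0.135, 0, 0]
    - [0, 0, 0, 0, -0.135, 0, 0]
    - [0, 0, 0, 0, -0.135, 0, 0]

```text
clock: 5.6
position: [604.9, -78.6, 215.9]
ee_rot: [0.609, 0.363, -0.357, -0.609]
contact_force: [0.8, -0.3, -1.1]
gripper_width: 0.1
```

play_rows:
  series:
    - [0, 0, 0, 0, -0.135, 0, 0]
    - [0, 0, 0, 0, -0.135, 0, 0]
    - [0, 0, 0, 0, -0.135, 0, 0]
    - [0, 0, 0, 0, -0.135, 0, 0]
    - [0, 0, 0, 0, -0.135, 0, 0]
    - [0, 0, 0, 0, 0, 0, 0]

```text
clock: 6.2
position: [603.3, -77.6, 213.5]
ee_rot: [0.448, 0.55, -0.544, -0.449]
contact_force: [-0.0, -1.0, -0.5]
gripper_width: 0.1
```

```bash
cat >> h.py <<'E'
def caps(g):
    H=hsv(g); m=(H[...,0]>8)&(H[...,0]<22)&(H[...,1]>140)&(H[...,2]>90)
    for c,a,l in blobs(m,400):
        ys,xs=np.where(l); P=np.array([onplane(g,p,88)[:2] for p in zip(xs,ys)])
        img=np.zeros((300,300),np.uint8); o=P.mean(0)
        q=np.round(P-o+150).astype(int).clip(0,299); img[q[:,0],q[:,1]]=1
        img=cv2.morphologyEx(img,cv2.MORPH_CLOSE,np.ones((5,5)))
        d=cv2.distanceTransform(img,cv2.DIST_L2,5); ii=np.argwhere(d>0.93*d.max()); C=ii.mean(0)-150+o
        T=P[np.linalg.norm(P-C,axis=1)>35]
        tip=T[np.argsort(-np.linalg.norm(T-C,axis=1))[:20]].mean(0) if len(T)>30 else C*np.nan
        print("cap px",c.round(),a,"bbox",xs.min(),xs.max(),ys.min(),ys.max(),"C",C.round(1),"rad",d.max().round(1),"tip dist",np.linalg.norm(tip-C).round(1),"yaw",np.degrees(np.arctan2(*(C-tip)[::-1])).round(1))
def need(s,r,p): print("need tool mm",r.inv().apply(np.array(p)-s["position"]).round(1),"jaw",np.degrees(np.arctan2(*r.as_matrix()[:2,0][::-1])).round(1))
E
python3 - <<'E'
from h import *
s,r=state(); need(s,r,(600.3,-85.2,130))
g=get_image("wrist"); caps(g); cv2.imwrite("pics/w4.png",g["color"][:,:,::-1])
E
```

```text
t 6.2 pos [603.3 -77.6 213.5] F [-0.  -1.  -0.5] w 0.1
tool axes (cols)
 [[-0.196  0.004 -0.981]
 [ 0.981  0.007 -0.196]
 [ 0.006 -1.    -0.005]]
j [ 0.135  0.367 -0.062 -0.007 -1.137 -1.505]
need tool mm [-7.4 83.4  4.9] jaw 101.3
cap px [268. 178.] 4143 bbox 236 298 103 225 C [600.7 -87.6] rad 23.8 tip dist 68.3 yaw 7.7
cap px [389. 184.] 4113 bbox 356 418 110 230 C [587.    4.6] rad 23.8 tip dist 68.2 yaw 7.6
cap px [510. 189.] 4121 bbox 474 537 117 236 C [573.5  97.5] rad 23.8 tip dist 68.3 yaw 7.2
```

View pics/w4.png

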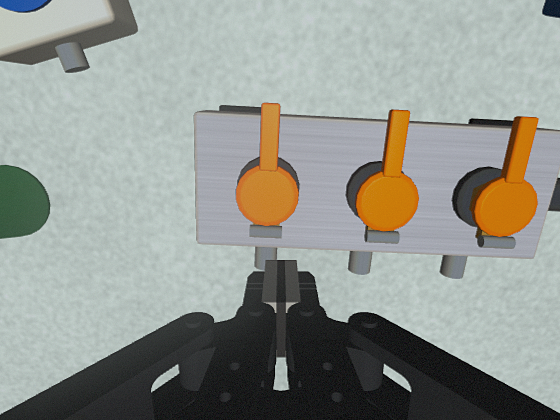

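The wrist view shows three caps at (268,195), (387,200) and (506,205), all shut, with tongues pointing up the image. They agree with the top view to about 3 mm. I start with the right one.

play_rows:
  series:
    - [-0.009, 0.03, 0.005, 0, 0.05, 0, 0]
    - [0, 0.04, 0, 0, 0, 0, 0]
    - [0, 0.025, 0, 0, 0, 0, 0]
    - [0, 0.01, 0, 0, 0, 0, 0]
    - [0, 0, 0, 0, 0, 0, 0]

```text
clock: 6.75
position: [602.1, -87.0, 107.2]
ee_rot: [0.468, 0.535, -0.527, -0.466]
contact_force: [0.2, -0.3, -0.2]
gripper_width: -0.4
```

Run:
```python
from h import *
s,r=state(); need(s,r,(600.6,-86.5,92))
```

```text
t 6.75 pos [602.1 -87.  107.2] F [ 0.2 -0.3 -0.2] w -0.4
tool axes (cols)
 [[-0.128  0.009 -0.992]
 [ 0.992  0.008 -0.128]
 [ 0.007 -1.    -0.01 ]]
j [ 0.119  0.464 -0.199 -0.009 -0.897 -1.556]
need tool mm [ 0.6 15.2  1.6] jaw 97.3
```

play_rows:
  series:
    - [0, 0.012, 0.001, 0, 0, 0, 0]
    - [0, 0.003, 0, 0, 0, 0, 0]
    - [0, 0.002, 0, 0, 0, 0, 0]
    - [0, 0, 0, 0, 0, 0, 0]

```text
clock: 7.15
position: [603.7, -86.8, 92.4]
ee_rot: [0.47, 0.536, -0.525, -0.465]
contact_force: [0.3, -0.2, -0.2]
gripper_width: 0.1
```

play_rows:
  series:
    - [0, 0.002, 0, 0, 0, 0, 0]

```text
clock: 7.25
position: [604.5, -86.8, 91.4]
ee_rot: [0.47, 0.537, -0.524, -0.464]
contact_force: [-0.1, 0.1, -0.5]
gripper_width: -0.0
```

play_rows:
  series:
    - [0, 0.002, 0, 0, 0, 0, 0]

```text
clock: 7.35
position: [604.8, -86.7, 89.8]
ee_rot: [0.47, 0.537, -0.524, -0.464]
contact_force: [-0.2, -0.2, -0.5]
gripper_width: 0.1
```

play_rows:
  series:
    - [0, 0.002, 0.003, 0, 0, 0, 0]

```text
clock: 7.45
position: [602.3, -87.0, 87.9]
ee_rot: [0.471, 0.538, -0.524, -0.464]
contact_force: [0.2, 0.4, 0.4]
gripper_width: 0.2
```

play_rows:
  series:
    - [0, 0.0015, 0.001, 0, 0, 0, 0]

```text
clock: 7.55
position: [601.7, -87.1, 86.9]
ee_rot: [0.471, 0.538, -0.524, -0.463]
contact_force: [0.2, 1.2, 3.6]
gripper_width: 0.1
```

play_rows:
  series:
    - [0, 0.0015, 0, 0, 0, 0, 0]

```text
clock: 7.65
position: [601.7, -87.1, 86.3]
ee_rot: [0.471, 0.538, -0.524, -0.463]
contact_force: [-3.0, 0.6, 7.0]
gripper_width: -0.0
```

The right bolt holds 7 N with no give, so it is tight. I rise and go to the middle one.

play_rows:
  series:
    - [0, -0.02, 0, 0, 0, 0, 0]
    - [0.024, 0, 0, 0, 0, 0, 0]
    - [0.024, 0, 0, 0, 0, 0, 0]
    - [0.024, 0, 0, 0, 0, 0, 0]
    - [0.018, 0, 0, 0, 0, 0, 0]
    - [0, 0, 0, 0, 0, 0, 0]

```text
clock: 8.25
position: [588.1, 3.9, 106.3]
ee_rot: [0.471, 0.537, -0.523, -0.465]
contact_force: [0.4, -0.2, -0.4]
gripper_width: -0.2
```

Run:
```python
from h import *
s,r=state(); need(s,r,(586.5,6.5,90))
```

```text
t 8.25 pos [588.1   3.9 106.3] F [ 0.4 -0.2 -0.4] w -0.2
tool axes (cols)
 [[-0.124  0.02  -0.992]
 [ 0.992  0.008 -0.124]
 [ 0.006 -1.    -0.021]]
j [ 0.281  0.431 -0.263 -0.003 -0.856 -1.725]
need tool mm [ 2.7 16.3  1.6] jaw 97.1
```

play_rows:
  series:
    - [0.002, 0.012, 0.003, 0, 0, 0, 0]
    - [0, 0.003, 0.001, 0, 0, 0, 0]
    - [0, 0.002, 0.001, 0, 0, 0, 0]

```text
clock: 8.55
position: [583.3, 5.0, 89.0]
ee_rot: [0.471, 0.537, -0.523, -0.464]
contact_force: [-0.9, -0.6, 0.4]
gripper_width: 0.4
```

play_rows:
  series:
    - [0, 0.002, 0.001, 0, 0, 0, 0]

```text
clock: 8.65
position: [582.5, 4.4, 86.9]
ee_rot: [0.471, 0.537, -0.523, -0.464]
contact_force: [-0.9, 1.0, 2.6]
gripper_width: 0.3
```

play_rows:
  series:
    - [0, 0.002, 0.001, 0, 0, 0, 0]

```text
clock: 8.75
position: [582.3, 4.1, 85.4]
ee_rot: [0.472, 0.537, -0.523, -0.464]
contact_force: [0.9, 1.3, 1.9]
gripper_width: -0.1
```

play_rows:
  series:
    - [0, 0.0015, 0.001, 0, 0, 0, 0]

```text
clock: 8.85
position: [582.0, 3.9, 84.3]
ee_rot: [0.472, 0.538, -0.522, -0.464]
contact_force: [0.9, 0.1, 2.3]
gripper_width: -0.2
```

Contact began near 87.2 mm and this one is sinking at about 2 N, so the middle bolt looks loose. I follow it down to its end.

play_rows:
  series:
    - [0, 0.0015, -0.001, 0, 0, 0, 0]

```text
clock: 8.95
position: [582.7, 3.7, 83.0]
ee_rot: [0.472, 0.538, -0.522, -0.464]
contact_force: [-1.2, 0.5, 1.3]
gripper_width: -0.2
```

play_rows:
  series:
    - [0, 0.0015, 0, 0, 0, 0, 0]

```text
clock: 9.05
position: [582.8, 3.7, 81.6]
ee_rot: [0.472, 0.538, -0.522, -0.464]
contact_force: [-1.1, 0.7, 1.9]
gripper_width: 0.3
```

play_rows:
  series:
    - [0, 0.0015, 0, 0, 0, 0, 0]

```text
clock: 9.15
position: [582.8, 3.7, 80.5]
ee_rot: [0.472, 0.538, -0.522, -0.464]
contact_force: [-2.7, 1.6, 6.7]
gripper_width: 0.1
```

play_rows:
  series:
    - [0, 0.0015, 0, 0, 0, 0, 0]

```text
clock: 9.25
position: [582.8, 3.6, 79.8]
ee_rot: [0.472, 0.538, -0.522, -0.464]
contact_force: [-3.1, 0.6, 7.3]
gripper_width: -0.1
```

The middle bolt sank from about 86.5 to 80.5 mm at 2 N and then met its stop, so it is the loose one. I rise and go above its tongue.

play_rows:
  series:
    - [0, -0.03, 0, 0, 0, 0, 0]
    - [0, -0.025, 0, 0, 0, 0, 0]
    - [0, 0, 0.02, 0, 0, 0, 0.05]
    - [0, 0, 0.02, 0, 0, 0, 0.05]
    - [-0.005, 0, 0.005, 0, 0.0, 0, 0.05]
    - [0, 0, 0, 0, 0, 0, 0.05]

```text
clock: 9.85
position: [535.7, -8.1, 133.6]
ee_rot: [0.472, 0.537, -0.523, -0.464]
contact_force: [0.9, -0.1, -0.1]
gripper_width: 50.1
```

Run:
```python
from h import *
s,r=state(); need(s,r,(535,-1.7,63))
g=get_image("wrist"); caps(g); cv2.imwrite("pics/w5.png",g["color"][:,:,::-1])
H=hsv(g); m=(H[...,0]>8)&(H[...,0]<22)&(H[...,1]>140)&(H[...,2]>90)
ys,xs=np.where(m); P=np.array([onplane(g,p,83)[:2] for p in zip(xs,ys)])
C=np.array([586.5,5.5]); u=np.array([np.cos(.143),np.sin(.143)]); n=np.array([-u[1],u[0]])
a=(P-C)@u; b=(P-C)@n
for lo in range(-80,30,10):
    k=(a>lo)&(a<lo+10)&(abs(b)<45)
    if k.any(): print(lo,k.sum(),b[k].min().round(1),b[k].max().round(1),b[k].mean().round(1))
k=(abs(b)<12)&(a<0); print("tip a",a[k].min())
```

```text
t 9.85 pos [535.7  -8.1 133.6] F [ 0.9 -0.1 -0.1] w 50.1
tool axes (cols)
 [[-0.123  0.021 -0.992]
 [ 0.992  0.007 -0.123]
 [ 0.004 -1.    -0.021]]
j [ 2.870e-01  3.190e-01 -3.620e-01 -1.000e-03 -8.680e-01 -1.733e+00]
need tool mm [ 6.2 70.6  1.4] jaw 97.1
cap px [449. 278.] 5393 bbox 404 486 203 329 C [560.9  93.1] rad 16.2 tip dist 58.4 yaw 7.7
cap px [292. 291.] 5899 bbox 254 330 204 344 C [581.3   5.4] rad 23.4 tip dist 66.2 yaw 7.1
cap px [132. 280.] 4247 bbox 99 174 213 329 C [586.5 -88. ] rad 14.8 tip dist 55.4 yaw 9.0
-80 9 -1.0 5.7 3.3
-70 374 -6.1 6.9 0.6
-60 368 -5.8 6.9 0.6
-50 365 -6.0 6.9 0.5
-40 345 -6.2 7.5 0.4
-30 535 -15.5 17.1 0.7
-20 966 -21.3 22.8 0.8
-10 1068 -23.0 24.3 0.7
0 998 -23.1 24.4 0.8
10 739 -20.3 22.0 0.8
20 134 -10.4 11.4 0.2
tip a -70.8483214134487
```

View pics/w5.png

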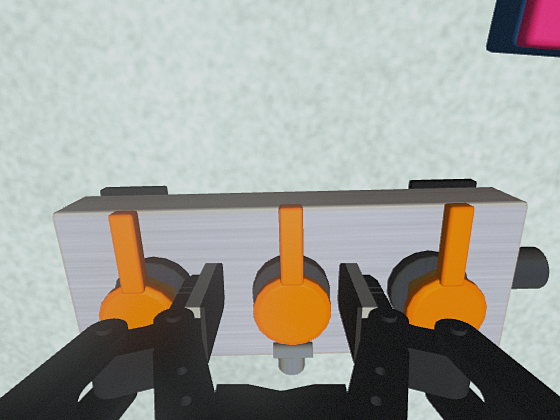

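The view shows the middle tongue at (290,205–285), centred between the open jaws to within 6 mm, with all caps shut.

play_rows:
  series:
    - [0.006, 0, 0.001, 0, -0.02, 0, 0.05]
    - [0, 0.025, 0.001, 0, 0, 0, 0.05]
    - [0, 0.025, 0.001, 0, 0, 0, 0.05]
    - [0, 0, 0, 0, 0, 0, 0.05]

```text
clock: 10.3
position: [536.8, -0.4, 82.4]
ee_rot: [0.467, 0.543, -0.528, -0.457]
contact_force: [0.2, 0.6, -0.1]
gripper_width: 50.0
```

Run:
```python
from h import *
s,r=state(); need(s,r,(535,-1.4,63))
```

```text
t 10.3 pos [ 5.368e+02 -4.000e-01  8.240e+01] F [ 0.2  0.6 -0.1] w 50.0
tool axes (cols)
 [[-0.147  0.024 -0.989]
 [ 0.989  0.008 -0.147]
 [ 0.004 -1.    -0.025]]
j [ 0.302  0.386 -0.419  0.    -0.74  -1.725]
need tool mm [-0.8 19.3  2.4] jaw 98.5
```

play_rows:
  series:
    - [-0.001, 0.012, 0.002, 0, 0, 0, 0.05]
    - [0, 0.006, 0.001, 0, 0, 0, 0.05]
    - [0, 0.001, 0, 0, 0, 0, 0.03]
    - [0, 0, 0, 0, 0, 0, 0.02]
    - [0, 0, 0, 0, 0, 0, 0.0]
    - [0, 0, 0, 0, 0, 0, 0.0]
    - [0, 0, 0, 0, 0, 0, 0.0]

```text
clock: 11.0
position: [538.1, -1.5, 66.1]
ee_rot: [0.467, 0.544, -0.528, -0.455]
contact_force: [1.0, -0.7, -1.8]
gripper_width: 12.5
```

Run:
```python
from h import *
s,r=state(); need(s,r,(535,-1.4,63))
```

```text
t 11.0 pos [538.1  -1.5  66.1] F [ 1.  -0.7 -1.8] w 12.5
tool axes (cols)
 [[-0.15   0.028 -0.988]
 [ 0.989  0.006 -0.15 ]
 [ 0.001 -1.    -0.029]]
j [ 0.3    0.409 -0.436  0.004 -0.697 -1.724]
need tool mm [0.6 3.1 3.2] jaw 98.6
```

play_rows:
  series:
    - [0, -0.008, 0.0009, 0.1, 0, 0, 0]
    - [0, -0.008, 0.0009, 0.1, 0, 0, 0]

```text
clock: 11.2
position: [537.2, -1.4, 83.6]
ee_rot: [-0.419, -0.489, 0.58, 0.499]
contact_force: [4.9, -2.2, -6.8]
gripper_width: 12.6
```

```bash
cat >> h.py <<'E'
def arc(s,r,h=(615.2,10.0,79.0),yaw=.143):
    # tilt since vertical about n, TCP target for that tilt if on the arc from start pose
    n=np.array([-np.sin(yaw),np.cos(yaw),0]); u=np.array([np.cos(yaw),np.sin(yaw),0])
    d=s["position"]-np.array(h); a,z=d@u,d[2]
    m=r.as_matrix(); tilt=np.degrees(np.arctan2(-m[:,1]@u,-m[2,1]*-1*-1)) 
    print("tilt",np.degrees(np.arctan2(-m[:,1]@u,-m[2,1])).round(1),"radial",np.hypot(a,z).round(1),"ang",np.degrees(np.arctan2(z,-a)).round(1),"torque",s["wrist_torque"].round(2))
E
python3 - <<'E'
from h import *
s,r=state(); arc(s,r)
E
```

```text
t 11.2 pos [537.2  -1.4  83.6] F [ 4.9 -2.2 -6.8] w 12.6
tool axes (cols)
 [[-0.151 -0.168 -0.974]
 [ 0.988 -0.024 -0.149]
 [ 0.002 -0.986  0.169]]
j [ 0.285  0.47  -0.267 -0.029 -1.002 -1.686]
tilt 9.8 radial 78.9 ang 3.3 torque [-0.65 -1.43  0.02]
```

play_rows:
  series:
    - [0, 0, -0.0005, 0, 0, 0, 0]

```text
clock: 11.3
position: [537.6, -1.5, 83.1]
ee_rot: [-0.418, -0.488, 0.581, 0.5]
contact_force: [-3.1, -1.8, -1.2]
gripper_width: 12.6
```

play_rows:
  series:
    - [0, -0.007, 0.0, 0.1, 0, 0, 0]

```text
clock: 11.4
position: [538.2, -1.5, 90.5]
ee_rot: [-0.393, -0.459, 0.604, 0.52]
contact_force: [0.8, -1.2, 0.5]
gripper_width: 12.3
```

play_rows:
  series:
    - [0, -0.0075, 0.0, 0.1, 0, 0, 0]

```text
clock: 11.5
position: [539.8, -1.3, 98.5]
ee_rot: [-0.367, -0.428, 0.626, 0.539]
contact_force: [-0.2, -0.0, 0.2]
gripper_width: 12.8
```

Run:
```python
from h import *
s,r=state(); arc(s,r)
```

```text
t 11.5 pos [539.8  -1.3  98.5] F [-0.2 -0.   0.2] w 12.8
tool axes (cols)
 [[-0.15  -0.36  -0.921]
 [ 0.989 -0.053 -0.141]
 [ 0.002 -0.931  0.364]]
j [ 0.271  0.557 -0.103 -0.048 -1.282 -1.669]
tilt 21.4 radial 78.7 ang 14.4 torque [-0.19 -0.64  0.02]
```

play_rows:
  series:
    - [0, -0.0077, 0.0003, 0.1, 0, 0, 0]
    - [0, -0.0077, 0.0003, 0.1, 0, 0, 0]

```text
clock: 11.7
position: [545.4, -0.4, 114.2]
ee_rot: [-0.311, -0.363, 0.666, 0.573]
contact_force: [0.6, -0.8, -0.9]
gripper_width: 12.6
```

play_rows:
  series:
    - [0, -0.0077, 0.0003, 0.1, 0, 0, 0]
    - [0, -0.0077, 0.0003, 0.1, 0, 0, 0]

```text
clock: 11.9
position: [553.7, 0.8, 127.9]
ee_rot: [-0.252, -0.294, 0.699, 0.601]
contact_force: [0.3, -1.5, 0.1]
gripper_width: 12.5
```

Run:
```python
from h import *
s,r=state(); arc(s,r)
```

```text
t 11.9 pos [553.7   0.8 127.9] F [ 0.3 -1.5  0.1] w 12.5
tool axes (cols)
 [[-0.15  -0.692 -0.706]
 [ 0.989 -0.104 -0.108]
 [ 0.002 -0.714  0.7  ]]
j [ 0.253  0.76   0.214 -0.074 -1.796 -1.66 ]
tilt 44.4 radial 79.1 ang 38.2 torque [-0.   -1.19  0.13]
```

play_rows:
  series:
    - [0, -0.0077, 0.0003, 0.1, 0, 0, 0]
    - [0, -0.0077, 0.0003, 0.1, 0, 0, 0]

```text
clock: 12.1
position: [564.6, 2.5, 139.8]
ee_rot: [-0.19, -0.222, 0.725, 0.623]
contact_force: [-1.6, -1.1, 0.6]
gripper_width: 12.3
```

play_rows:
  series:
    - [0, -0.0039, 0.0002, 0.05, 0, 0, 0]
    - [0, 0, 0, 0, 0, 0, 0]
    - [0, 0, 0, 0, 0, 0, 0]

```text
clock: 12.4
position: [567.4, 2.8, 142.2]
ee_rot: [-0.174, -0.201, 0.732, 0.627]
contact_force: [-0.2, -0.6, 3.2]
gripper_width: 12.4
```

Run:
```python
from h import *
s,r=state(); arc(s,r)
w=get_image("side"); a=w["color"][130:270,210:400,::-1]
t=get_image("top")["color"][130:270,210:400,::-1]
cv2.imwrite("pics/f.png",cv2.resize(np.hstack([a,t]),None,fx=2.1,fy=2.1,interpolation=cv2.INTER_CUBIC))
```

```text
t 12.4 pos [567.4   2.8 142.2] F [-0.2 -0.6  3.2] w 12.4
tool axes (cols)
 [[-0.152 -0.849 -0.507]
 [ 0.988 -0.132 -0.077]
 [-0.002 -0.513  0.859]]
j [ 0.246  0.902  0.399 -0.092 -2.097 -1.666]
tilt 59.2 radial 79.6 ang 52.6 torque [ 0.19 -1.12  0.09]
```

View pics/f.png

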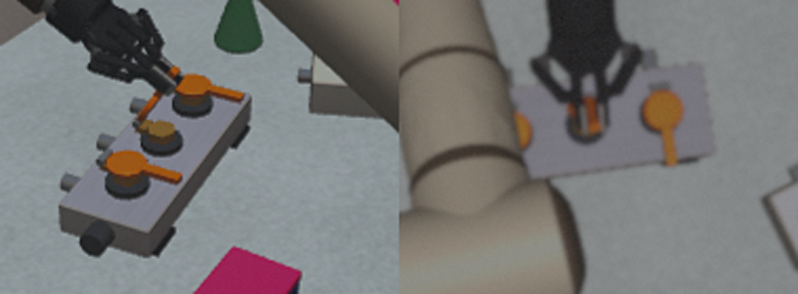

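Run:
```python
from h import *
g=get_image("side"); H=hsv(g); P=R.from_quat(g["orientation"])
def proj(p):
    q=P.inv().apply(np.array(p)-g["origin"]); q=g["intrinsics"]@q; return (q[:2]/q[2]).round(1)
print("pred L cap",proj((573,99.5,88)),"R",proj((600.6,-87,88)),"hex down",proj((586.5,5.5,75)),"up",proj((586.5,5.5,80)))
for nm,lo,hi,s0,s1 in(("orange",8,17,190,256),("brass",12,26,80,190)):
    m=(H[...,0]>=lo)&(H[...,0]<=hi)&(H[...,1]>=s0)&(H[...,1]<s1)&(H[...,2]>80); m[:150]=0;m[230:]=0;m[:,:250]=0;m[:,340:]=0
    for c,a,l in blobs(m,20):
        ys,xs=np.where(l); d=cv2.distanceTransform(l.astype(np.uint8),cv2.DIST_L2,5); k=np.argwhere(d>.8*d.max()).mean(0)[::-1]
        print(nm,a,"centroid",c.round(1),"disc",k.round(1),"bbox",xs.min(),xs.max(),ys.min(),ys.max())
```

```text
pred L cap [270.3 206.4] R [301.5 169.3] hex down [286.9 191. ] up [286.9 189.4]
orange 156 centroid [305.9 171.1] disc [302.5 170. ] bbox 294 324 166 176
orange 23 centroid [281.  179.2] disc [281.2 179.2] bbox 277 284 175 183
orange 238 centroid [274.1 208.4] disc [269.6 207.3] bbox 261 295 202 215
brass 96 centroid [285.  190.6] disc [287. 191.] bbox 276 292 187 195
```

The hex top's row matches the "down" prediction (191.0; it would be 189.4 if up). The arc radius also stayed constant about the lowered hinge. I hand in.

Run:
```python
from h import *
state(); print(job_done())
```

```text
t 12.55 pos [567.4   2.9 142.2] F [ 0.3 -0.9  2.2] w 12.5
tool axes (cols)
 [[-0.152 -0.848 -0.507]
 [ 0.988 -0.131 -0.077]
 [-0.001 -0.513  0.858]]
j [ 0.246  0.901  0.398 -0.092 -2.096 -1.666]
the job is handed in; nothing more can be done
None
```

The job is done and was handed in at 12.55 s, with the gripper still holding the middle bolt's cap open at about 60°.

- **Knob:** I turned it clockwise until it met its stop. The tool turned 1.33 rad and the wrist torque reached 3.3 N m. After I let go, its mark was back within about 1° of where it started.
- **Taps:** The right bolt held 7 N without giving. The middle bolt sank at about 2 N until it met a stop 5–6 mm lower, so it is the loose one. I did not tap the left bolt.
- **Cap:** I gripped the tongue and lifted it along the hinge arc. At the end the tongue was still in the grip (12.5 mm opening) and the force on the tool was about 2 N.
- **Last checks:** The final side and top views show the other two caps shut. The flask and box look untouched. I did not measure any of the bystanders, and the bottle was outside the last crops.
- **Least certain:** Early in the lift I briefly pulled upward with up to 6.8 N, below the roughly 10 N needed to raise the bolt. The side view of the bolt puts it down, but that is a difference of only 1.6 pixels. The constant lift radius about the lowered hinge agrees.

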